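# Eject the spent fume-filter cartridge

## Task

The filter cartridge in the tilted fume-filter unit beside the laser marker is spent: slide the amber shutter fully aside by its black tab, push the orange-topped cartridge in until its push-push catch lets go, and draw it out as it springs up. Stand it upright in the red tray and let go of it, then slide the shutter fully shut over the empty bay. Leave the bottle, the caliper and the metal blank in the blue tray where they are.

Things in the scene. Friction and masses are not known exactly. Their poses are not given: they have to be found in the camera images.
- filter_unit: White filter housing tilted on a blue foot, about 330 mm wide (y). Origin: on the work surface, 150 mm straight below point bay_mouth; x points away from the face's low edge (horizontally up-slope), z up. The unit is fixed.
- bay_mouth (a point): Centre of the bay's rectangular mouth in the flat face of the housing. Its axes: z points out of the face, 26 deg from vertical, leaning to the unit's low front; x runs up the slope of the face; y is horizontal across the face. The mouth is 39 mm (x) by 91 mm (y); the face spans x -65..65 mm, y -165..165 mm. Two rails 17 mm high (z) run along y, their inner sides at x = -56 and +56 mm.
- shutter (a joint): Slide of the amber see-through shutter (104 mm x by 110 mm y, 4 mm thick, upper side 13.5 mm out from the face). 0 = fully shut, centred over the bay; grows towards +y of bay_mouth; 0.110 m = fully open (end stop); the bay is wholly clear from 0.105. It starts shut or up to 12 mm short of shut. Stays where it is left; needs about 1.5 N.
- shutter_tab (a point): Centre of the top of the shutter's black tab, which stands up 24 mm from the middle of the shutter plate, 10 mm thick in y and 50 mm long in x (axes as bay_mouth); its top is 37.5 mm out from the face. Push its flat sides, or pinch it across y.
- carriage (a joint): Spring carriage under the cartridge, along the z axis of bay_mouth. About 0 = latched (start); positive = pressed deeper, end stop at 0.008 m; negative = sprung up, to -0.026 m. It is caught at about 0 until pressed 5 mm or more deeper, which trips the catch; pressing to the end stop takes about 6 to 9 N. When the push is taken away the carriage and cartridge rise 26 mm in about half a second. Once tripped, the catch does not take hold again (a lock-out for spent cartridges).
- cartridge: Filter cartridge, a block 36 mm (x) by 88 mm (y) by 84 mm (z), grey pleats with an orange head on the top 32 mm, about 0.13 to 0.25 kg. Origin: centre of its foot; z towards its head. At the start it is latched in the bay with its axes along those of bay_mouth and its head 8 mm proud of the face; sprung up, the head is 34 mm proud. It rests loosely on the carriage with 1.5 mm play to each wall of the bay.
- cartridge_top (a point): Centre of the flat top of the cartridge's orange head (84 mm from the foot).
- red_tray: Fixed open red tray for spent cartridges, 150 x 150 mm outside, 30 mm high, walls and floor 4 mm thick. Origin: centre of its underside, z up.
- blue_tray: Fixed open blue tray of the same size, for marked parts. Not to be used.
- marked_blank: Aluminium blank 60 x 40 x 14 mm lying in the blue tray; origin at the centre of its underside. Bystander.
- cleaner_bottle: Upright closed bottle, 48 mm diameter, 100 mm high, red cap; origin at the centre of its underside. Bystander.
- caliper: Digital caliper lying flat, 150 mm long (x), jaws to -y, up to 14 mm high; origin under its middle. Bystander.
Not all that is in view belongs to the job. What is meant by the red_tray is not pink, and is the smaller of those in its own colour.

How it is judged:
By the outcome, as a careful person would: the job done as asked, in the order asked, and still so for the second after the job is handed in, with the robot touching nothing.
It also fails if it takes over 54 s, if anything falls off the work surface, if the arm or the gripper's body presses on something with over 40 N, if the wrist force passes 120 N, or if a joint passes its speed limit or range.

## Robot

A 7-joint arm with a two-finger parallel gripper is mounted at the origin on the work surface. World frame = base frame: x ahead of the robot, y to its left, z up, the work surface at z = 0. Lengths are in m, angles in rad, forces in N, time in s.
With the tool pointing down it reaches from about 0.35 to 0.9 m from the base axis. Payload 7.2 kg.
Tool frame: the origin (TCP) lies on the centre line of the jaws, within the pads' length; the fingertips stand ahead of it and the grasp point (between the pads) lies 3 mm ahead of it (arm.tips_ahead is the z of the fingertips in the tool frame, in m); z points along the fingers, y is the direction in which the jaws open and shut (so a half turn about z gives the same grasp; the last joint's range is limited). The gripper opens to 85 mm and grips with 20 to 120 N. Pads are 22 mm wide; open, the fingers measure 114 mm over their backs; the gripper's body (76 mm by 85 mm) begins 54 mm behind the grasp point. The pads swing forward as they close: fully open they stand 13 mm farther back than shut.
Start: joints at [1.268, 0.411, -0.013, 1.596, 0.006, 1.134, -0.082], TCP at [0.145, -0.608, 0.253] pointing down, gripper open.
Joint ranges: [-2.95, 2.95], [-0.29, 1.99], [-1.47, 1.44], [0.14, 2.54], [-1.03, 4.17], [0.13, 1.85], [-2.86, 2.86]. Speed limits (rad/s): [2.39, 2.39, 3.01, 3.01, 3.14, 3.14, 3.14].

## Interface

Orientations are given as a rotation vector (axis times angle).
In Python, from plant import arm, read_camera gives the robot as it stands.
- The arm moves only by the tool carry_out, never from a script. Its argument "motion" is a list of rows, each a list of 4 numbers: the shift along the world's x, y, z in cm, then the turn about the world's z in degrees. In form: [[tx, ty, tz, twist], ...]. A call has 1 to 5 rows; each row is the pose to reach, as a shift and turn from the pose commanded when the call began; what a row does not reach only later rows make up. A row lasts 1/10 s, in which the tool goes at most 50 mm and 8.59 degrees, less where a joint would pass 70% of its speed; a pose out of reach is approached as far as the arm can. A call with a gripper value outside its range is refused whole. "fingers" is the opening, from 0 (shut) to 1 (fully open), set as the call begins (left out, the last holds). The fingers move at their own pace and stop on an object; "squeeze" is the grip in N (left out, the last holds). Time passes only in rows, so rows that repeat a pose let the fingers close. It gives the time, the measured TCP pose, the force and the opening at its end, in the units of the state.
- arm.observe(): the state, without advancing time (a new reading comes with each control period).
- read_camera(name): name is "scene" or "top"; returns a dict with "image" (480x640x3 uint8, red, green, blue), "fx", "fy", "cx", "cy" (pixels), "world_to_cam" (4x4, takes a point from world to camera coordinates). Camera axes: x right, y up, looking along -z (the intrinsics and any distortion apply to the point x, -y, -z); pixel columns grow to the right and rows downward; lengths in m; the calibration is good to about 2 mm. A picture is of the moment at which its call begins. There is no depth.
- arm.finish_job(): hands the job in, once; it reports no verdict.
The state is a dict: "time": time; "joints": joint angles; "qvel": joint speeds; "effort": joint torques, N m; "ee_pos": TCP position; "orientation": TCP orientation; "wrist_force": force on the tool from outside, world axes, zero at the start; "torque": the same for the moment, N m; "finger_gap": finger opening in m.
Only numpy, scipy, OpenCV 4.12 (cv2) and the standard library are available. Lean on these libraries where they do the work, as an engineer would, in place of code of your own. Each camera call takes 0.05 s, during which the arm holds its last target. There are 200 camera calls.

## Working session

There is one attempt and no reset: what is moved stays moved. The work goes in short steps, Python scripts to look and compute and a tool call to move; the robot and the scene stay as the last step left them, time stands still between calls to the robot, and variables do not carry over. Pictures are saved under pics/ and viewed, about 8 in all and at most 12, crops included, and the job is handed in when it is done.

Besides the shell and the picture viewer there is one more tool, called after "Emit:" as a command line: name --pt "numbers of a row" for each row, then --argument value for the rest. carry_out: Moves the arm, as the interface text tells. Its arguments: {"type":"object","properties":{"motion":{"type":"array","items":{"type":"array","items":{"type":"number"}}},"fingers":{"type":"number"},"squeeze":{"type":"number"}},"required":["motion"]}

```bash
ls; mkdir -p pics; python3 - <<'E'
from plant import arm, read_camera
import cv2,numpy as np
for n in("scene","top"):
    c=read_camera(n); cv2.imwrite(f"pics/{n}0.png",c["image"][:,:,::-1]); print(n,{k:v for k,v in c.items() if k!="image"})
print(arm.observe(),arm.tips_ahead,dir(arm))
E
```

```text
pics
scene {'fx': 519.5157200021902, 'fy': 519.5157200021902, 'cx': 318.0322652238903, 'cy': 237.3839092473704, 'world_to_cam': array([[ 0.44003071,  0.89795887, -0.00654554, -0.07069495],
       [-0.54641362,  0.27353162,  0.79158866,  0.15779599],
       [ 0.71260447, -0.34474675,  0.61101927, -1.55674597],
       [ 0.        ,  0.        ,  0.        ,  1.        ]])}
top {'fx': 586.6794525819913, 'fy': 586.6794525819913, 'cx': 318.0130010822586, 'cy': 244.59486959777223, 'world_to_cam': array([[ 0.02585802, -0.99966422, -0.00167497, -0.10960444],
       [ 0.99854352,  0.02574959,  0.04741089, -0.41733897],
       [-0.04735184, -0.00289848,  0.99887407, -1.49668649],
       [ 0.        ,  0.        ,  0.        ,  1.        ]])}
{'time': 0.1, 'joints': array([ 1.26778953,  0.41186068, -0.01271875,  1.59695105,  0.00566066,
        1.13428804, -0.0821925 ]), 'qvel': array([ 1.63864833e-04, -9.15434961e-04,  2.19552312e-04, -3.42189567e-03,
       -3.55309456e-04, -7.15417283e-05, -1.51859896e-03]), 'effort': array([ 1.75534940e-03, -6.01833701e+01,  6.83845505e-01, -3.00088334e+01,
        1.39256599e-02,  6.55106196e-03,  6.24880499e-05]), 'ee_pos': array([ 0.14526715, -0.60746629,  0.25251552]), 'orientation': array([-3.11852928e+00, -3.67917848e-01,  5.11916513e-04]), 'wrist_force': array([-0.72645277,  0.46091208, -0.06772717]), 'torque': array([ 0.03231062,  0.01538956, -0.00218842]), 'finger_gap': 0.08556809534993366} 0.022 ['IKError', '__class__', '__delattr__', '__dict__', '__dir__', '__doc__', '__eq__', '__format__', '__ge__', '__getattribute__', '__getstate__', '__gt__', '__hash__', '__init__', '__init_subclass__', '__le__', '__lt__', '__module__', '__ne__', '__new__', '__reduce__', '__reduce_ex__', '__repr__', '__setattr__', '__sizeof__', '__str__', '__subclasshook__', '__weakref__', 'finish_job', 'observe', 'tips_ahead']
```

View pics/scene0.png

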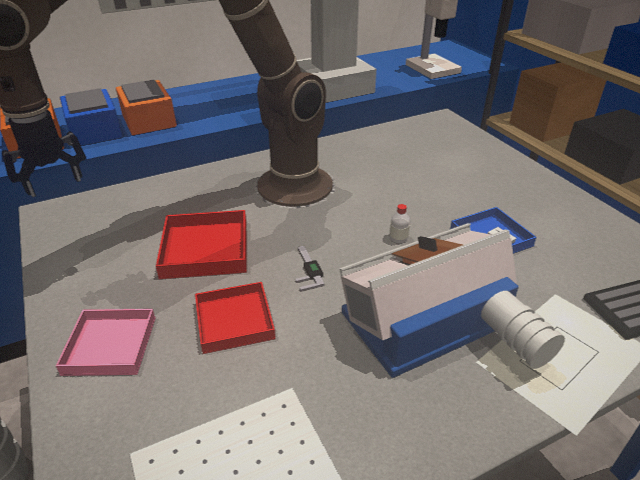

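View pics/top0.png

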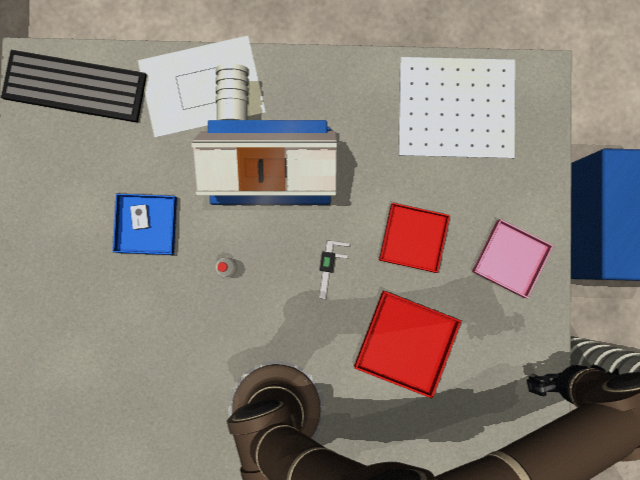

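Scene: smaller red tray at (235,317) in the scene view and (415,238) in the top view. Unit tab is at (428,242) and (262,170). The low front faces the robot. Next is an enlarged look at the unit in both views.

```bash
cat > h.py <<'E'
import numpy as np,cv2
from plant import arm, read_camera
def ray(c,u,v):
    W=c["world_to_cam"];R=W[:3,:3]
    d=R.T@np.array([(u-c["cx"])/c["fx"],-(v-c["cy"])/c["fy"],-1.]);return -R.T@W[:3,3],d/np.linalg.norm(d)
def onz(c,u,v,z):
    o,d=ray(c,u,v);return o+d*(z-o[2])/d[2]
def tri(c1,p1,c2,p2):
    o,d=ray(c1,*p1);q,e=ray(c2,*p2)
    s=np.linalg.lstsq(np.c_[d,-e],q-o,rcond=None)[0]
    a,b=o+d*s[0],q+e*s[1];return (a+b)/2,np.linalg.norm(a-b)
def proj(c,p):
    q=c["world_to_cam"]@np.r_[p,1];return c["cx"]-c["fx"]*q[0]/q[2],c["cy"]+c["fy"]*q[1]/q[2]
E
python3 - <<'E'
from h import *
s=read_camera("scene");t=read_camera("top")
for c,n in((s,"scene"),(t,"top")):
    im=c["image"];h=cv2.cvtColor(im,cv2.COLOR_RGB2HSV)
    red=(((h[...,0]<5)|(h[...,0]>174))&(h[...,1]>190)&(h[...,2]>60)).astype(np.uint8)
    red=cv2.morphologyEx(red,cv2.MORPH_CLOSE,np.ones((5,5)))
    for k in cv2.findContours(red,0,2)[0]:
        if cv2.contourArea(k)>1000: print(n,"red",cv2.contourArea(k),cv2.minAreaRect(k), cv2.approxPolyDP(cv2.convexHull(k),4,True)[:,0].tolist())
a=cv2.resize(s["image"][215:375,335:535],(800,640),interpolation=cv2.INTER_CUBIC)[:,:,::-1]
b=cv2.resize(t["image"][115:215,185:345],(800,500),interpolation=cv2.INTER_CUBIC)[:,:,::-1]
cv2.imwrite("pics/u1.png",a[:600]);cv2.imwrite("pics/u2.png",b)
E
```

```text
scene red 1902.0 ((230.9053955078125, 315.93243408203125), (38.63376235961914, 64.60879516601562), 80.53767395019531) [[257, 294], [265, 328], [222, 337], [202, 328], [197, 302]]
scene red 2598.5 ((204.4809112548828, 244.76150512695312), (40.27134323120117, 83.77236938476562), 85.42607879638672) [[245, 226], [241, 258], [179, 267], [164, 264], [171, 228]]
top red 6775.5 ((407.29412841796875, 344.04144287109375), (84.28062438964844, 83.12213134765625), 20.820894241333008) [[383, 291], [460, 321], [431, 397], [355, 367]]
top red 3374.5 ((414.1087341308594, 237.32391357421875), (59.41904830932617, 58.95025634765625), 12.407418251037598) [[393, 203], [448, 215], [436, 272], [380, 260]]
```

View pics/u1.png

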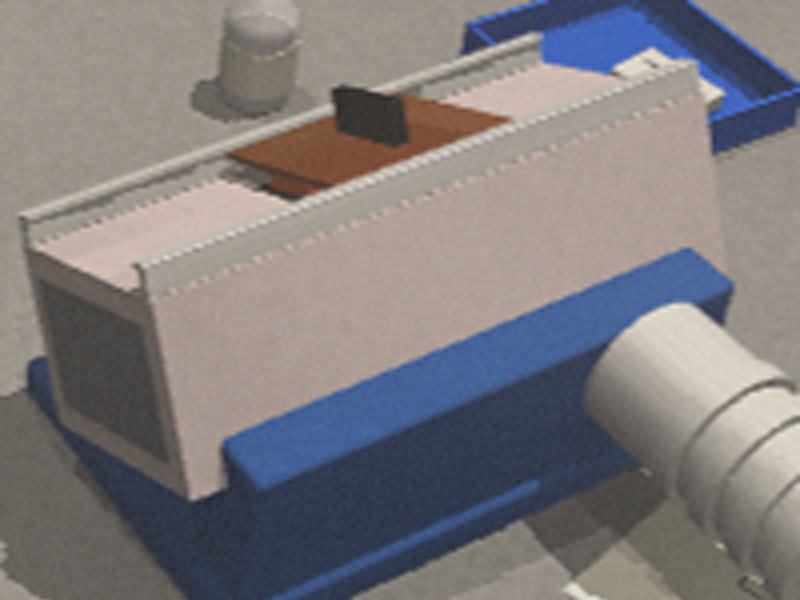

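View pics/u2.png

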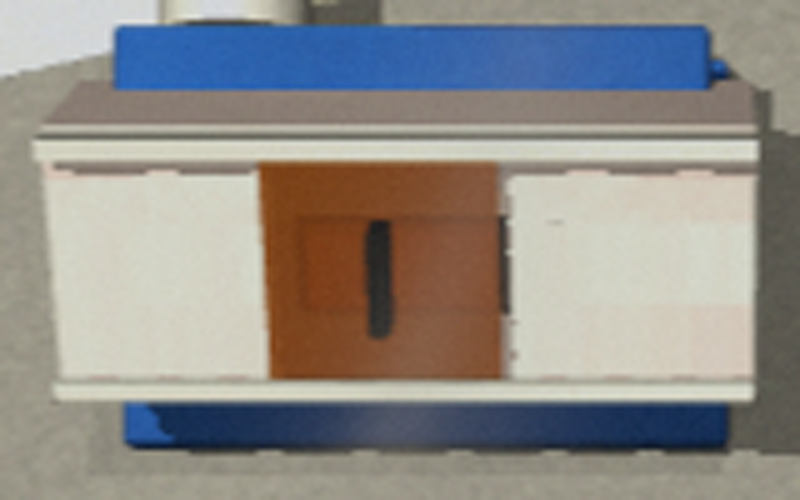

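The tab top is at crop px (372,93) in scene and (379,278) in top. The rail ends are clear in both crops. The shutter is slightly toward +y of shut, since the bay's dark edge shows at its right.

```bash
python3 - <<'E'
from h import *
s=read_camera("scene");t=read_camera("top")
S=lambda x,y:(335+x/4-.375,215+y/4-.375)
T=lambda x,y:(185+x/5-.4,115+y/5-.4)
P={}
for n,a,b in [("tab",(371,92),(379,278)),("hi-",(142,266),(758,141)),("hi+",(694,65),(34,141)),("lo-",(22,217),(754,400)),("lo+",(540,36),(55,400)),("sh_hi+",(395,95),(260,163)),("sh_lo-",(228,155),(503,378)),("sh_hi-",(330,185),(498,163))]:
    p,e=tri(s,S(*a),t,T(*b));P[n]=p;print(n,p.round(4),"gap",round(e,4))
y=(P["hi+"]-P["hi-"])+(P["lo+"]-P["lo-"]);print("yaw deg",np.degrees(np.arctan2(-y[0],y[1])),"len",np.linalg.norm(y)/2)
m=sum(P[k] for k in("hi+","hi-","lo+","lo-"))/4;print("rail centre",m)
u=P["hi+"]+P["hi-"]-P["lo+"]-P["lo-"];print("slope",np.degrees(np.arctan2(u[2],np.hypot(u[0],u[1]))),np.linalg.norm(u)/2)
k=np.array([[393,203],[448,215],[436,272],[380,260]],float)
q=np.array([onz(t,*i,.03) for i in k]);print(q.round(4),q.mean(0),np.linalg.norm(q-np.roll(q,1,0),axis=1))
e=(q[1]-q[0])+(q[2]-q[3]);print("tray yaw",np.degrees(np.arctan2(e[1],e[0])))
# tray height: triangulate rim corner pairs (scene outer corners)
for a in [(194.5,290),(264,283),(274.5,318),(200,352)]:
    print(onz(s,*a,.03).round(4))
# bay edge right & mouth corners seen through shutter in the top view at face plane
E
```

```text
tab [0.5793 0.0383 0.1865] gap 0.0043
hi- [ 0.6449 -0.1334  0.1926] gap 0.003
hi+ [0.6372 0.1964 0.1892] gap 0.0022
lo- [ 0.5343 -0.1351  0.136 ] gap 0.0046
lo+ [0.5271 0.1962 0.1352] gap 0.0072
sh_hi+ [0.6106 0.0656 0.2017] gap 0.0568
sh_lo- [ 0.5413 -0.017   0.138 ] gap 0.0034
sh_hi- [ 0.6314 -0.0178  0.1864] gap 0.0034
yaw deg 1.297658597504729 len 0.3306252388025716
rail centre [0.58588545 0.03102642 0.16323931]
slope 26.59550037280718 0.123429313504893
[[ 0.5298 -0.2866  0.03  ]
 [ 0.5028 -0.4268  0.03  ]
 [ 0.3575 -0.3987  0.03  ]
 [ 0.3841 -0.2566  0.03  ]] [ 0.44352682 -0.34217581  0.03      ] [0.14872191 0.14272747 0.14800053 0.14454735]
tray yaw -100.76793958722475
[ 0.3475 -0.3969  0.03  ]
[ 0.3951 -0.2502  0.03  ]
[ 0.5053 -0.2699  0.03  ]
[ 0.5244 -0.4348  0.03  ]
```

Emit:
carry_out --pt "14 19.6 1 26" --pt "14 19.6 1 26" --pt "14 19.6 1 26" --pt "14 19.6 1 26" --pt "14 19.6 1 26" --fingers 0 --squeeze 30

```text
time: 0.8
ee_pos: [0.2868, -0.4094, 0.2636]
orientation: [2.956, 1.063, 0.001]
wrist_force: [-0.1, 0.8, 0.0]
finger_gap: 0.0123
```

Emit:
carry_out --pt "14 19.6 0 26" --pt "14 19.6 0 26" --pt "14 19.6 0 26" --pt "14 19.6 0 26" --pt "14 19.6 0 26"

```text
time: 1.3
ee_pos: [0.4267, -0.2133, 0.2637]
orientation: [2.641, 1.7, 0.001]
wrist_force: [0.4, 0.6, -1.2]
finger_gap: 0.0
```

Emit:
carry_out --pt "15.8 22.1 0 26" --pt "15.8 22.1 0 26" --pt "15.8 22.1 0 26" --pt "15.8 22.1 0 26" --pt "15.8 22.1 0 26"

```text
time: 1.8
ee_pos: [0.5717, -0.0111, 0.2634]
orientation: [2.193, 2.249, 0.0]
wrist_force: [1.5, -0.8, 0.1]
finger_gap: -0.0
```

```bash
python3 - <<'E'
from h import *
o=arm.observe();print(o["time"],o["ee_pos"],o["orientation"],o["finger_gap"],o["wrist_force"],arm.tips_ahead,o["joints"])
E
```

```text
1.8 [ 0.57171478 -0.01109569  0.26338581] [2.19328586e+00 2.24866771e+00 3.56969309e-05] -3.290848343715943e-05 [ 1.49570599 -0.84914982  0.08083936] 0.022 [ 0.39837759  0.37772664 -0.60720784  1.68523417  0.2328487   1.15135879
 -0.24632436]
```

Emit:
carry_out --pt "0 0 0 0" --pt "0 0 -4 0" --pt "0 0 -6.8 0" --pt "0 0 -6.8 0" --pt "0 0 -6.8 0"

```text
time: 2.3
ee_pos: [0.5708, -0.0126, 0.1957]
orientation: [-2.193, -2.249, 0.0]
wrist_force: [0.3, 0.2, 0.2]
finger_gap: 0.0003
```

```bash
python3 - <<'E'
from h import *
o=arm.observe();print(o["time"],o["ee_pos"])
s=read_camera("scene")
cv2.imwrite("pics/s2.png",cv2.resize(s["image"][165:315,335:535],(800,600),interpolation=cv2.INTER_CUBIC)[:,:,::-1])
E
```

```text
2.3 [ 0.57081244 -0.01262514  0.19571595]
```

View pics/s2.png

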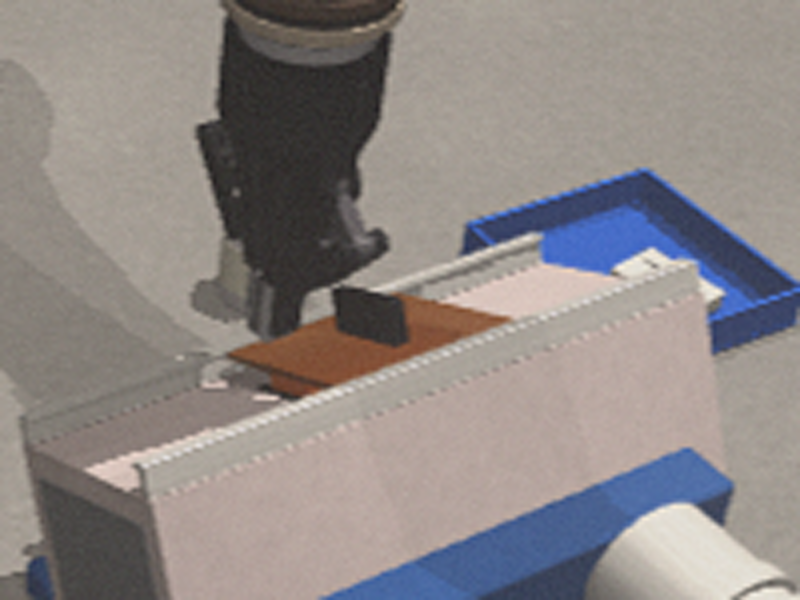

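The tool stands clear on the −y side of the tab, so I push now.

Emit:
carry_out --pt "1.2 1.5 0 0" --pt "1.2 3.5 0 0" --pt "1.1 6 0 0" --pt "1 8 0 0" --pt "1 10 0 0"

```text
time: 2.85
ee_pos: [0.5819, 0.0875, 0.1977]
orientation: [2.192, 2.246, 0.003]
wrist_force: [-0.6, -3.3, 2.3]
finger_gap: -0.0
```

Emit:
carry_out --pt "0 1.2 0 0" --pt "0 2.4 0 0" --pt "-0.1 3.3 0 0" --pt "-0.1 3.8 0 0" --pt "-0.1 4 0 0"

```text
time: 3.35
ee_pos: [0.5802, 0.1253, 0.1958]
orientation: [2.193, 2.246, -0.004]
wrist_force: [-2.3, -10.5, 8.6]
finger_gap: 0.0002
```

```bash
cat > look.py <<'E'
import sys
from h import *
o=arm.observe();print(o["time"],o["ee_pos"],o["wrist_force"],o["finger_gap"])
t=read_camera("top");s=read_camera("scene")
a=cv2.resize(t["image"][115:215,185:345],(640,400),interpolation=cv2.INTER_CUBIC)
if len(sys.argv)>2: a=np.vstack([a[40:330],cv2.resize(s["image"][195:295,335:535],(640,310),interpolation=cv2.INTER_CUBIC)])
cv2.imwrite("pics/%s.png"%sys.argv[1],a[:,:,::-1])
E
python3 look.py v3 b
```

```text
3.35 [0.58018933 0.12526434 0.19575747] [ -2.30072799 -10.45180759   8.60995364] 0.0002235720782498138
```

View pics/v3.png

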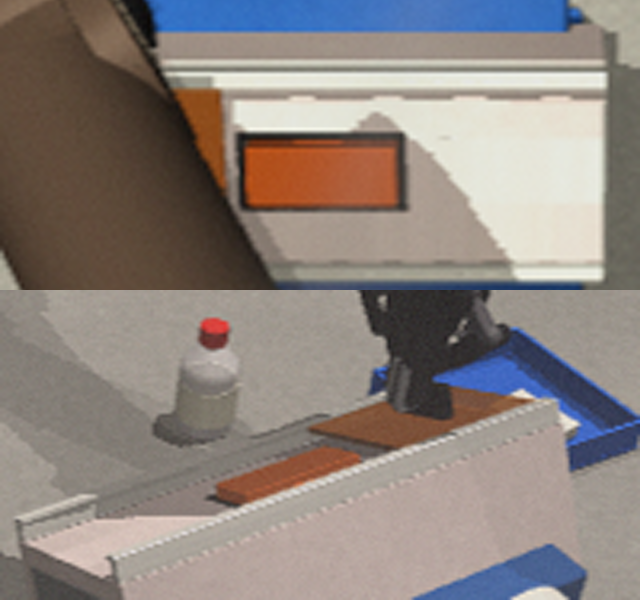

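The shutter is at its stop (10 N, TCP y 0.125 as predicted) and the bay is clear. The orange head fills the mouth at top crop (322,172). I back off, rise and measure the head.

Emit:
carry_out --pt "0 -1.5 0 0" --pt "0 -3 3 0" --pt "0.5 -6 6 0" --pt "1 -9 6 0" --pt "1 -9 6 0"

```text
time: 3.95
ee_pos: [0.5908, 0.0312, 0.2557]
orientation: [2.199, 2.24, -0.001]
wrist_force: [0.1, -1.3, -0.3]
finger_gap: 0.0
```

```bash
cat > orange.py <<'E'
from h import *
o=arm.observe();print(o["time"],o["ee_pos"],o["wrist_force"],o["finger_gap"])
for n,(y0,y1,x0,x1) in(("top",(125,205,220,300)),("scene",(215,320,370,480))):
    c=read_camera(n);h=cv2.cvtColor(c["image"],cv2.COLOR_RGB2HSV)[y0:y1,x0:x1]
    m=((h[...,0]<14)&(h[...,1]>150)&(h[...,2]>120)).astype(np.uint8)
    m=cv2.morphologyEx(m,cv2.MORPH_OPEN,np.ones((2,2)))
    k=max(cv2.findContours(m,0,2)[0],key=cv2.contourArea);r=cv2.minAreaRect(k)
    p=np.array(r[0])+[x0,y0]; print(n,p,r[1:],cv2.contourArea(k))
    for z in(.157,.181): print("  z",z,onz(c,*p,z).round(4))
E
python3 orange.py
```

```text
3.95 [0.5908263  0.03122433 0.25565921] [ 0.0913393  -1.26045008 -0.30704686] 7.977891190956611e-06
top [224.5 178. ] ((26.0, 9.0), 90.0) 131.0
  z 0.157 [0.5627 0.1226 0.157 ]
  z 0.181 [0.5589 0.1186 0.181 ]
scene [426.66057968 254.44160843] ((8.287269592285156, 41.94895935058594), 70.01689147949219) 260.0
  z 0.157 [0.5953 0.0321 0.157 ]
  z 0.181 [0.6179 0.0125 0.181 ]
```

```bash
python3 - <<'E'
from h import *
t=read_camera("top")
for x,y,z in((322.5,211,.150),(321,213,.157)): print(onz(t,185+x/4-.375,115+y/4-.375,z))
E
```

```text
[0.59131142 0.02909936 0.15      ]
[0.58887065 0.0292597  0.157     ]
```

Emit:
carry_out --pt "-0.7 -0.1 -3 0" --pt "-0.7 -0.1 -6 0" --pt "-0.7 -0.1 -7 0" --pt "-0.6 -0.1 -7.3 0" --pt "-0.6 -0.1 -7.3 0"

```text
time: 4.6
ee_pos: [0.5841, 0.0373, 0.1827]
orientation: [-2.192, -2.25, -0.001]
wrist_force: [-0.2, -0.7, 0.2]
finger_gap: 0.0002
```

Emit:
carry_out --pt "0.1 0 -0.2 0" --pt "0.2 0 -0.4 0" --pt "0.3 0 -0.6 0" --pt "0.35 0 -0.7 0" --pt "0.35 0 -0.7 0"

```text
time: 5.1
ee_pos: [0.588, 0.0372, 0.1769]
orientation: [2.192, 2.249, 0.003]
wrist_force: [-2.4, 1.1, 4.5]
finger_gap: 0.0004
```

Emit:
carry_out --pt "0.1 0 -0.2 0" --pt "0.15 0 -0.3 0" --pt "0.2 0 -0.45 0" --pt "0.2 0 -0.45 0" --pt "0.2 0 -0.45 0"

```text
time: 5.6
ee_pos: [0.5898, 0.0373, 0.1733]
orientation: [2.192, 2.249, 0.002]
wrist_force: [-5.6, 0.5, 12.7]
finger_gap: -0.0001
```

Pushed to the stop (13.9 N along the bay axis), so the catch should have tripped. I retract and pre-open the jaws to about 50 mm.

Emit:
carry_out --pt "-0.9 0 2 0" --pt "-1.3 -0.4 5 0" --pt "-0.7 -0.7 9 0" --pt "-0.7 -0.7 9 0" --pt "-0.7 -0.7 9 0" --fingers 0.59

```text
time: 6.1
ee_pos: [0.5832, 0.0295, 0.2625]
orientation: [2.192, 2.247, 0.004]
wrist_force: [0.0, 0.8, -0.4]
finger_gap: 0.0508
```

Emit:
carry_out --pt "0 0 0 0" --pt "0 0 0 0"

```text
time: 6.3
ee_pos: [0.5818, 0.0295, 0.2598]
orientation: [-2.192, -2.249, 0.002]
wrist_force: [-0.2, -0.2, 0.5]
finger_gap: 0.0502
```

```bash
python3 orange.py; python3 - <<'E'
from h import *
s=read_camera("scene")
cv2.imwrite("pics/s4.png",cv2.resize(s["image"][150:300,335:535],(800,600),interpolation=cv2.INTER_CUBIC)[:,:,::-1])
E
```

```text
6.3 [0.58177458 0.02947503 0.25984105] [-0.23709237 -0.23370155  0.51386932] 0.050231477886245796
top [224.5 178.5] ((25.0, 9.0), 90.0) 107.0
  z 0.157 [0.5615 0.1226 0.157 ]
  z 0.181 [0.5578 0.1186 0.181 ]
scene [427.01459503 248.04014587] ((19.906532287597656, 43.230499267578125), 70.01689147949219) 680.0
  z 0.157 [0.5786 0.0449 0.157 ]
  z 0.181 [0.6019 0.0247 0.181 ]
```

View pics/s4.png

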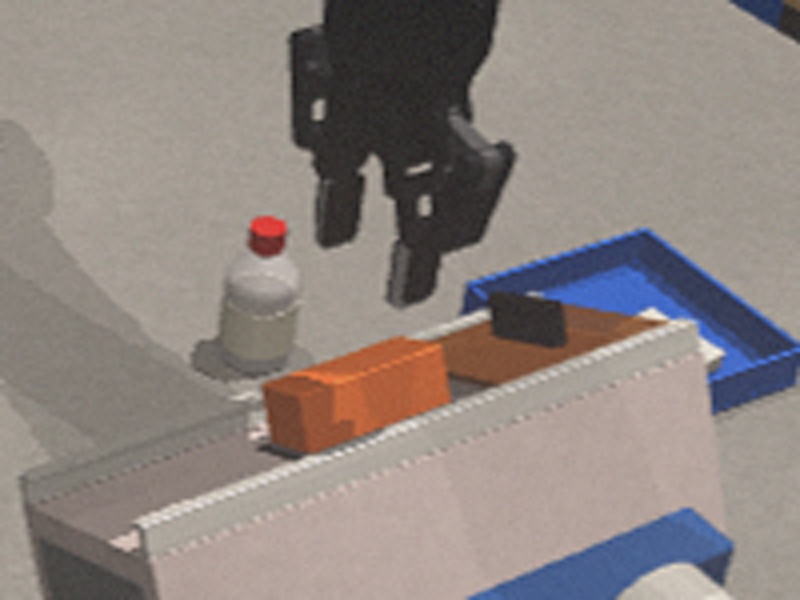

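Sprung up: the head top is centred near crop (353,365), and the uphill fingertip is near (410,303).

```bash
python3 - <<'E'
from h import *
s=read_camera("scene")
f=lambda x,y:(335+x/4-.4,150+y/4-.4)
print("top centre",onz(s,*f(353,365),.1806))
for z in(.225,.23,.235,.24,.245):
    a,b=proj(s,[.5818+.032,.0295,z]);c,d=proj(s,[.5818-.032,.0295,z]);print(z,(a-335)*4,(b-150)*4,(c-335)*4,(d-150)*4)
E
```

```text
top centre [0.57877322 0.03115784 0.1806    ]
0.225 402.2151312856356 331.55453198925636 325.15479755424553 262.3105604074042
0.23 403.59851740587897 323.1825247112655 326.24964625312964 254.10313256573022
0.235 404.99047691071337 314.75863283132526 327.350980167319 245.8470889320198
0.24 406.39108974679243 306.2823725264734 328.45885708966307 237.54199626774312
0.245 407.8004368578713 297.75325393947105 329.57333550174985 229.18741617130672
```

Emit:
carry_out --pt "0.2 0.1 -3 0" --pt "0.2 0.1 -5.5 0" --pt "0.2 0.1 -6.7 0" --pt "0.2 0.1 -7.1 0" --pt "0.2 0.1 -7.1 0"

```text
time: 7.0
ee_pos: [0.5844, 0.0306, 0.1898]
orientation: [-2.193, -2.249, 0.0]
wrist_force: [0.4, 0.1, 1.0]
finger_gap: 0.0502
```

Emit:
carry_out --pt "0 0 -0.2 0" --pt "0 0 -0.3 0" --pt "0 0 -0.3 0"

```text
time: 7.3
ee_pos: [0.5846, 0.0305, 0.1874]
orientation: [2.193, 2.249, 0.001]
wrist_force: [0.5, -0.1, -0.3]
finger_gap: 0.0504
```

Emit:
carry_out --pt "0 0 -0.15 0" --pt "0 0 -0.15 0" --pt "0 0 -0.15 0"

```text
time: 7.6
ee_pos: [0.5843, 0.0305, 0.1854]
orientation: [2.193, 2.249, 0.0]
wrist_force: [-0.4, -0.1, -1.1]
finger_gap: 0.0502
```

Emit:
carry_out --pt "0 0 0 0" --pt "0 0 0 0" --pt "0 0 0 0" --pt "0 0 0 0" --fingers 0 --squeeze 30

```text
time: 8.0
ee_pos: [0.5839, 0.0305, 0.1852]
orientation: [-2.193, -2.249, 0.001]
wrist_force: [-3.5, 0.5, 1.9]
finger_gap: 0.0399
```

```bash
python3 - <<'E'
from h import *
o=arm.observe();print(o["time"],o["ee_pos"],o["wrist_force"],o["finger_gap"])
s=read_camera("scene")
cv2.imwrite("pics/s5.png",cv2.resize(s["image"][150:300,335:535],(800,600),interpolation=cv2.INTER_CUBIC)[:,:,::-1])
E
```

```text
8.0 [0.58389819 0.0305101  0.18515679] [-3.4783182   0.54428009  1.8826528 ] 0.03994976953142217
```

View pics/s5.png

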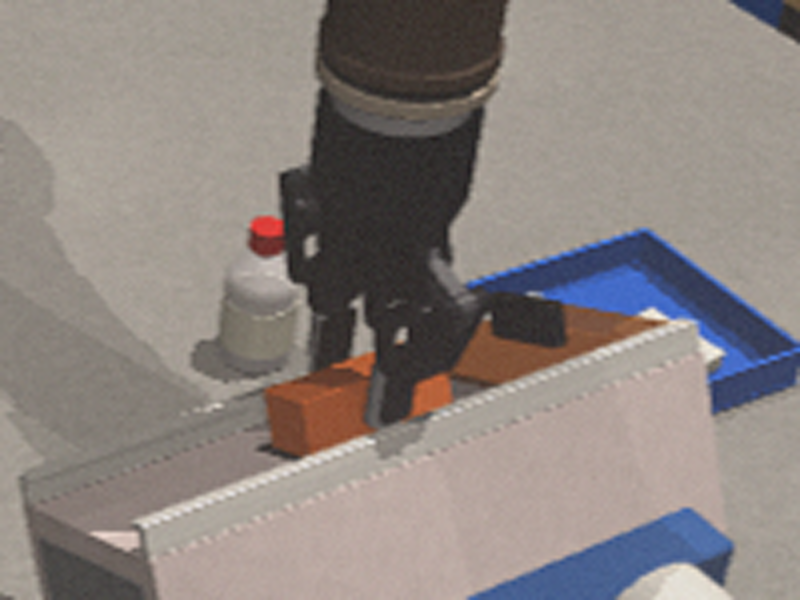

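Both fingers straddle the head (gap 40 mm on the tilted block). I draw it out along the bay axis.

Emit:
carry_out --pt "-0.2 0 0.5 0" --pt "-0.5 0 1.1 0" --pt "-0.8 0 1.7 0" --pt "-1.1 0 2.3 0" --pt "-1.3 0 2.7 0" --squeeze 40

```text
time: 8.55
ee_pos: [0.5713, 0.0306, 0.2133]
orientation: [2.192, 2.249, 0.001]
wrist_force: [-0.2, 0.1, -1.7]
finger_gap: 0.0394
```

Emit:
carry_out --pt "-0.3 0 0.6 0" --pt "-0.6 0 1.2 0" --pt "-0.9 0 1.9 0" --pt "-1.2 0 2.5 0" --pt "-1.5 0 3.1 0"

```text
time: 9.05
ee_pos: [0.556, 0.0305, 0.2439]
orientation: [2.193, 2.249, 0.0]
wrist_force: [-1.2, -0.0, -1.7]
finger_gap: 0.0396
```

```bash
python3 - <<'E'
from h import *
o=arm.observe();print(o["time"],o["ee_pos"],o["wrist_force"],o["finger_gap"])
s=read_camera("scene")
cv2.imwrite("pics/s6.png",cv2.resize(s["image"][150:300,335:535],(800,600),interpolation=cv2.INTER_CUBIC)[:,:,::-1])
E
```

```text
9.05 [0.55604334 0.0305376  0.24388317] [-1.1710666  -0.01343397 -1.70057048] 0.03957174154308372
```

View pics/s6.png

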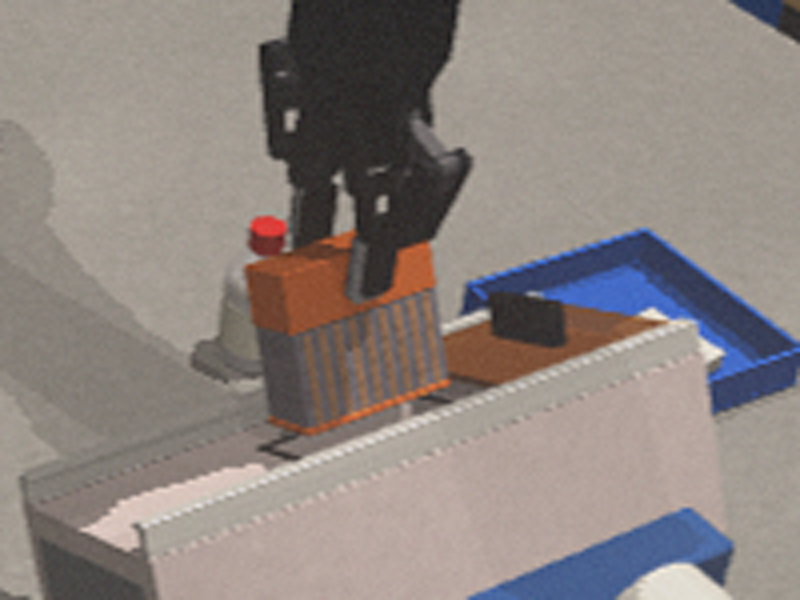

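The cartridge is drawn clear of the mouth and held; the scale reads −1.7 N. Its near edge runs from crop (287,283) to (305,432). I compute the tilt and foot height from that.

```bash
python3 - <<'E'
from h import *
s=read_camera("scene")
f=lambda x,y:(335+x/4-.4,150+y/4-.4)
def ony(p,y):
    o,d=ray(s,*p);return o+d*(y-o[1])/d[1]
for n,a,b in(("+x edge",(287,283),(305,432)),("+x orange",(287,283),(294,335)),("-x edge",(247,266),(268,422))):
    A,B=ony(f(*a),-.0135),ony(f(*b),-.0135);d=A-B;print(n,A.round(4),B.round(4),np.linalg.norm(d),np.degrees(np.arctan2(-d[0],d[2])))
E
```

```text
+x edge [ 0.5755 -0.0135  0.2437] [ 0.6036 -0.0135  0.172 ] 0.07702325192552757 21.421683841821125
+x orange [ 0.5755 -0.0135  0.2437] [ 0.5857 -0.0135  0.2194] 0.026329760100277228 22.828458581028944
-x edge [ 0.5423 -0.0135  0.2326] [ 0.5736 -0.0135  0.1561] 0.08266407369523096 22.251066299383027
```

The tilt is still about 22° in the grip. I'll carry it to the tray, touch the low edge down, then ease open and nudge +x so it rights itself between the fingers.

Emit:
carry_out --pt "0 0 1.5 0" --pt "0 -0.5 3 0" --pt "-0.6 -2 4 0" --pt "-1.8 -5 4 0" --pt "-3 -8 4 0"

```text
time: 9.65
ee_pos: [0.5263, -0.0502, 0.2841]
orientation: [2.191, 2.25, 0.001]
wrist_force: [0.0, -0.3, -1.9]
finger_gap: 0.0394
```

Emit:
carry_out --pt "-1.3 -3.2 0 0" --pt "-2.6 -6.4 0 0" --pt "-3.9 -9.6 0 0" --pt "-5.2 -12.8 0 0" --pt "-6.5 -16 0 0"

```text
time: 10.15
ee_pos: [0.4607, -0.2112, 0.2839]
orientation: [2.193, 2.248, 0.0]
wrist_force: [1.4, 0.1, -1.5]
finger_gap: 0.0394
```

Emit:
carry_out --pt "-1.3 -3.2 0 0" --pt "-2.6 -6.4 0 0" --pt "-3.9 -9.6 0 0" --pt "-4.8 -12 0 0" --pt "-5.3 -13.3 0 0"

```text
time: 10.65
ee_pos: [0.4069, -0.3452, 0.2836]
orientation: [2.196, 2.245, -0.001]
wrist_force: [0.3, 0.1, -1.3]
finger_gap: 0.0397
```

Emit:
carry_out --pt "0 0.2 -4 0" --pt "0 0.2 -8 0" --pt "0 0.2 -12 0" --pt "0 0.2 -15 0" --pt "0 0.2 -17.5 0"

```text
time: 11.15
ee_pos: [0.4084, -0.3396, 0.1068]
orientation: [-2.191, -2.25, -0.001]
wrist_force: [0.7, -1.0, -1.3]
finger_gap: 0.0395
```

Emit:
carry_out --pt "0 0 -0.4 0" --pt "0 0 -0.8 0" --pt "0 0 -1.1 0" --pt "0 0 -1.3 0" --pt "0 0 -1.3 0"

```text
time: 11.65
ee_pos: [0.4086, -0.3408, 0.096]
orientation: [2.192, 2.248, 0.0]
wrist_force: [-0.3, -0.0, -1.5]
finger_gap: 0.0397
```

Emit:
carry_out --pt "0 0 -0.2 0" --pt "0 0 -0.4 0" --pt "0 0 -0.5 0"

```text
time: 11.95
ee_pos: [0.409, -0.3414, 0.0939]
orientation: [2.191, 2.247, -0.002]
wrist_force: [-11.1, 6.4, 42.5]
finger_gap: 0.0396
```

Emit:
carry_out --pt "0 0 -0.1 0" --pt "0 0 -0.2 0" --pt "0 0 -0.2 0"

```text
time: 12.25
ee_pos: [0.4091, -0.3415, 0.0937]
orientation: [2.19, 2.246, -0.003]
wrist_force: [-13.7, 9.0, 52.7]
finger_gap: 0.0396
```

Emit:
carry_out --pt "0 0 0.3 0" --pt "0 0 0.45 0" --pt "0 0 0.5 0"

```text
time: 12.55
ee_pos: [0.4088, -0.341, 0.0945]
orientation: [2.192, 2.248, -0.0]
wrist_force: [-1.5, 0.7, 6.2]
finger_gap: 0.0396
```

Emit:
carry_out --pt "0.1 0 0 0" --pt "0.5 0 0 0" --pt "1.0 0 -0.2 0" --pt "1.6 0 -0.4 0" --pt "2.2 0 -0.6 0" --fingers 0.53

```text
time: 13.05
ee_pos: [0.4311, -0.3403, 0.0868]
orientation: [-2.193, -2.25, -0.001]
wrist_force: [0.6, -0.4, -0.5]
finger_gap: 0.0453
```

Emit:
carry_out --pt "0.4 0 0 0" --pt "0.8 0 0 0" --pt "1.2 0 0 0" --pt "1.3 0 0 0" --pt "1.3 0 0 0"

```text
time: 13.55
ee_pos: [0.4434, -0.3405, 0.0873]
orientation: [2.193, 2.25, -0.0]
wrist_force: [1.0, 0.5, 0.9]
finger_gap: 0.0452
```

```bash
python3 - <<'E'
from h import *
o=arm.observe();print(o["time"],o["ee_pos"],o["wrist_force"],o["finger_gap"])
s=read_camera("scene")
cv2.imwrite("pics/s7.png",cv2.resize(s["image"][235:385,155:355],(800,600),interpolation=cv2.INTER_CUBIC)[:,:,::-1])
E
```

```text
13.55 [ 0.44338117 -0.340461    0.08734317] [0.98873293 0.53583948 0.91797165] 0.04517528519537375
```

View pics/s7.png

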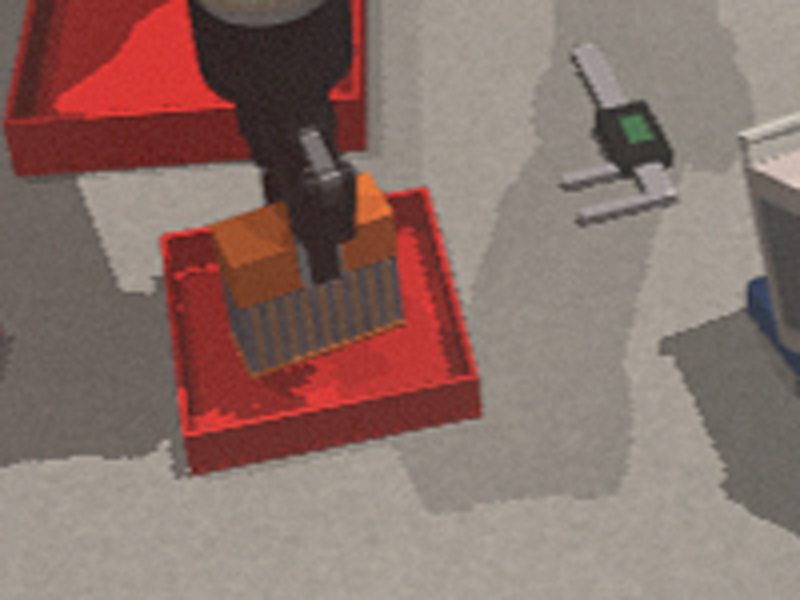

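The cartridge stands in the tray. Near edge: crop (236,308) to (255,376).

```bash
python3 - <<'E'
from h import *
s=read_camera("scene")
f=lambda x,y:(155+x/4-.4,235+y/4-.4)
def ony(p,y):
    o,d=ray(s,*p);return o+d*(y-o[1])/d[1]
for y in(-.3845,-.380,-.389):
  for n,a,b in(("+x edge",(236,308),(255,376)),("far +x",(396,258),(405,324)),("-x",(213,228),(232,305))):
    yy=y+(.088 if n[0]=="f" else 0)
    A,B=ony(f(*a),yy),ony(f(*b),yy);d=A-B;print(y,n,A.round(4),B.round(4),np.degrees(np.arctan2(-d[0],d[2])))
# where base would project if upright
for x in(.426,.462):
  for y in(-.3845,-.2965):
    for z in(.004,.088):
      a,b=proj(s,[x,y,z]);print(x,y,z,round((a-155)*4),round((b-235)*4))
E
```

```text
-0.3845 +x edge [ 0.465  -0.3845  0.0644] [ 0.4837 -0.3845  0.0323] 30.23671536547357
-0.3845 far +x [ 0.4581 -0.2965  0.055 ] [ 0.4608 -0.2965  0.008 ] 3.387111878826312
-0.3845 -x [ 0.4414 -0.3845  0.1   ] [ 0.455  -0.3845  0.0574] 17.755679301631364
-0.38 +x edge [ 0.439  -0.38    0.0384] [ 0.4583 -0.38    0.0052] 30.23671536547375
-0.38 far +x [ 0.4423 -0.292   0.0393] [ 0.4452 -0.292  -0.0088] 3.3871118788263783
-0.38 -x [ 0.4146 -0.38    0.0752] [ 0.4287 -0.38    0.0312] 17.7556793016314
-0.389 +x edge [ 0.491  -0.389   0.0903] [ 0.509  -0.389   0.0594] 30.23671536547378
-0.389 far +x [ 0.4738 -0.301   0.0708] [ 0.4765 -0.301   0.0247] 3.3871118788262273
-0.389 -x [ 0.4682 -0.389   0.1247] [ 0.4814 -0.389   0.0836] 17.755679301631186
0.426 -0.3845 0.004 227 338
0.426 -0.3845 0.088 206 225
0.426 -0.2965 0.004 382 286
0.426 -0.2965 0.088 368 173
0.462 -0.3845 0.004 248 384
0.462 -0.3845 0.088 227 269
0.462 -0.2965 0.004 405 329
0.462 -0.2965 0.088 392 215
```

The projection of an upright cartridge at this place, corners (227,269), (248,384) and (405,329), matches the view, so it's upright. I release and leave.

Emit:
carry_out --pt "0 0 0 0" --pt "0 0 0 0" --pt "0 0 2 0" --pt "0 0 6 0" --pt "0 0 11 0" --fingers 0.75

```text
time: 14.15
ee_pos: [0.4421, -0.3398, 0.1969]
orientation: [-2.19, -2.247, 0.0]
wrist_force: [0.5, -1.7, -0.4]
finger_gap: 0.0638
```

Emit:
carry_out --pt "0 0 4 0" --pt "1 4 8 0" --pt "2 8 9 0" --pt "4 12 9 0" --pt "5 16 9 0" --fingers 0

```text
time: 14.65
ee_pos: [0.4944, -0.1788, 0.2884]
orientation: [2.192, 2.248, 0.002]
wrist_force: [1.3, -0.3, 0.1]
finger_gap: -0.0002
```

```bash
python3 - <<'E'
from h import *
o=arm.observe();print(o["time"],o["ee_pos"],o["wrist_force"],o["finger_gap"])
for n,(y0,y1,x0,x1) in(("top",(190,290,370,460)),("scene",(270,360,190,280))):
    c=read_camera(n);h=cv2.cvtColor(c["image"],cv2.COLOR_RGB2HSV)[y0:y1,x0:x1]
    m=((h[...,0]>=6)&(h[...,0]<16)&(h[...,1]>140)&(h[...,2]>100)).astype(np.uint8)
    k=max(cv2.findContours(m,0,2)[0],key=cv2.contourArea);r=cv2.minAreaRect(k);p=np.array(r[0])+[x0,y0]
    print(n,p,r[1:],cv2.contourArea(k),onz(c,*p,.088).round(4),[np.round(onz(c,*(q+[x0,y0]),.088)[:2],3).tolist() for q in cv2.boxPoints(r)])
E
```

```text
14.65 [ 0.49435067 -0.17884795  0.28838886] [ 1.25043371 -0.33640214  0.10391335] -0.0001630353370166244
top [418.  237.5] ((15.0, 36.0), 90.0) 492.0 [ 0.4399 -0.342   0.088 ] [[0.457, -0.298], [0.459, -0.385], [0.423, -0.386], [0.42, -0.299]]
scene [230.75000381 294.75000381] ((22.135942459106445, 45.85302734375), 71.56504821777344) 904.5 [ 0.4583 -0.3432  0.088 ] [[0.426, -0.387], [0.424, -0.291], [0.49, -0.3], [0.49, -0.391]]
```

The cartridge stands free and upright at (0.440, −0.342), and its top footprint measures 36×87 mm. Now I close the shutter.

Emit:
carry_out --pt "1 4.5 0 0" --pt "2 9 0 0" --pt "3 13.5 0 0" --pt "4 18 0 0" --pt "5 22 0 0"

```text
time: 15.25
ee_pos: [0.5433, 0.0413, 0.2875]
orientation: [2.193, 2.249, 0.0]
wrist_force: [0.2, -0.1, 0.7]
finger_gap: 0.0002
```

Emit:
carry_out --pt "1.2 4.5 0 0" --pt "2.4 9 0 0" --pt "3.6 13.7 -1 0" --pt "3.6 13.7 -3 0" --pt "3.6 13.7 -4 0"

```text
time: 15.75
ee_pos: [0.5785, 0.1774, 0.2454]
orientation: [-2.189, -2.251, 0.003]
wrist_force: [0.0, -0.7, -0.5]
finger_gap: 0.0001
```

Emit:
carry_out --pt "0.1 0 -2 0" --pt "0.1 0 -4 0" --pt "0.1 0 -4.7 0" --pt "0.1 0 -4.8 0"

```text
time: 16.15
ee_pos: [0.5801, 0.1747, 0.1986]
orientation: [-2.195, -2.247, 0.003]
wrist_force: [0.4, 0.2, -0.1]
finger_gap: -0.0003
```

Emit:
carry_out --pt "0 -1.5 0 0" --pt "0.1 -3.5 0 0" --pt "0.1 -5.5 0 0" --pt "0.2 -7.5 0 0" --pt "0.2 -9.5 0 0"

```text
time: 16.65
ee_pos: [0.5827, 0.0801, 0.2006]
orientation: [2.193, 2.248, 0.003]
wrist_force: [1.9, 1.9, -0.9]
finger_gap: -0.0002
```

Emit:
carry_out --pt "0 -1.2 0 0" --pt "0.1 -2.2 0 0" --pt "0.1 -2.9 0 0" --pt "0.1 -3.4 0 0" --pt "0.1 -3.6 0 0"

```text
time: 17.15
ee_pos: [0.5836, 0.0469, 0.1998]
orientation: [-2.191, -2.25, -0.004]
wrist_force: [0.4, 7.6, 1.5]
finger_gap: 0.0002
```

Emit:
carry_out --pt "0 -0.2 0 0" --pt "0 -0.4 0 0" --pt "0 -0.4 0 0"

```text
time: 17.45
ee_pos: [0.5836, 0.0467, 0.1999]
orientation: [-2.186, -2.252, -0.009]
wrist_force: [1.7, 12.4, 0.2]
finger_gap: -0.0002
```

Hard stop: force rises to 12 N with no motion. I back off and clear the camera's view.

Emit:
carry_out --pt "0 1.5 0 0" --pt "0 3 3 0" --pt "0 5 8 0" --pt "-3 5 9 0" --pt "-6 5 9 0"

```text
time: 17.95
ee_pos: [0.5236, 0.0934, 0.2915]
orientation: [2.189, 2.25, 0.005]
wrist_force: [-0.9, 0.2, -1.3]
finger_gap: 0.0002
```

Emit:
carry_out --pt "-3 4 0 0" --pt "-6 8 0 0" --pt "-9 12 0 0" --pt "-12 14 0 0" --pt "-12 14 0 0"

```text
time: 18.45
ee_pos: [0.3989, 0.2352, 0.2897]
orientation: [2.183, 2.258, -0.001]
wrist_force: [0.1, 0.6, -0.4]
finger_gap: 0.0003
```

```bash
python3 - <<'E'
from h import *
o=arm.observe();print(o["time"],o["ee_pos"],o["wrist_force"])
t=read_camera("top");s=read_camera("scene")
a=cv2.resize(t["image"][120:300,110:470],(720,360));b=cv2.resize(s["image"][190:370,180:540],(480,240))
b=cv2.copyMakeBorder(b,0,0,0,240,0)
cv2.imwrite("pics/end.png",np.vstack([a,b])[:,:,::-1])
E
```

```text
18.45 [0.39891811 0.23516285 0.28968242] [ 0.10922442  0.61231331 -0.35809585]
```

View pics/end.png

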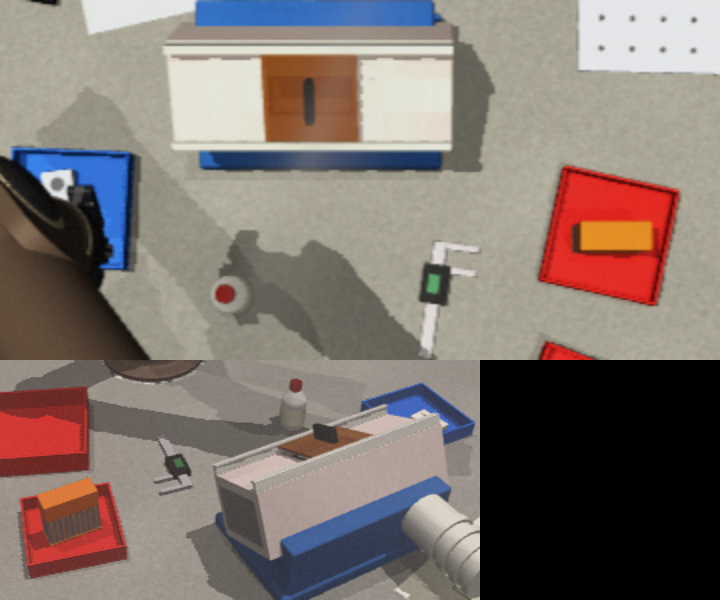

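The shutter is centred over the bay with its tab at (309,100), the cartridge is upright in the small red tray at (615,237), and the bystanders look undisturbed. The arm is clear.

```bash
python3 -c "
from plant import arm
print(arm.finish_job())"
```

```text
the job is handed in; nothing more can be done
None
```

The job is done and handed in at about 18.5 s of the 54 s allowed.

**What I did:** I slid the shutter open to its end stop and pressed the cartridge until the catch tripped. It sprang up, and I drew it out along the bay axis. I stood it in the smaller red tray, let go, and slid the shutter back against its shut stop.

**What the last checks showed:**
- **Cartridge:** it stands upright and free near the middle of the tray, at about (0.440, −0.342). The top view measured its head at about 36 × 87 mm.
- **Shutter:** it sits centred over the empty bay. At the shut stop the push rose to 12 N with no further motion.
- **Bystanders:** the bottle and caliper look unmoved. The blank was partly hidden by the arm in the top view, but the scene view shows it in the blue tray.
- **Arm:** it was clear of everything when I handed in.

**What did not go to plan:**
- **Tilt in the grip:** the cartridge stayed about 22° tilted when drawn out, so I righted it between loosened fingers in the tray.
- **Hard touch-down:** setting it on the tray floor briefly read about 53 N at the wrist, through the held cartridge. That is under the 120 N wrist limit. The arm and gripper body did not appear to press on anything.

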